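Make up two spares kits for the belt and disc sander

ROBOT

A 6-joint arm with a two-finger parallel gripper is mounted at the origin on the work surface. World frame = base frame: x ahead of the robot, y to its left, z up, the work surface at z = 0. Lengths are in mm, angles in rad, forces in N, time in s.
With the tool pointing down it reaches from about 350 to 975 mm from the base axis. Payload 7.1 kg.
Tool frame: the origin (TCP) lies on the centre line of the jaws, within the pads' length; the fingertips stand 8 mm ahead of it and the grasp point (between the pads) lies 11 mm behind it; z points along the fingers, x is the direction in which the jaws open and shut, and the axes are right-handed (so a half turn about z gives the same grasp; the last joint's range is limited). The gripper opens to 88 mm and grips with 3 to 60 N. Pads are 20 mm wide; open, the fingers measure 115 mm over their backs; the gripper's body (75 mm by 178 mm) begins 61 mm behind the grasp point.
Start: joints at [-0.019, 0.423, 1.63, -0, 1.089, -0.019], TCP at [624.984, 0.026, 230.675] pointing down, gripper open.
Joint ranges: [-3, 3], [-0.9, 2.11], [0.09, 2.58], [-1.31, 4.45], [0.11, 2.69], [-2.54, 2.54]. Speed limits (rad/s): [2.39, 2.39, 3.01, 3.14, 3.14, 3.14].

INTERFACE

Orientations are given as a rotation vector (axis times angle).
In Python, from workcell import ctrl gives the robot as it stands.
- The arm moves only by the shell command python3 -m handwheel 'ROWS'. ROWS is JSON, a list of rows, each a list of 3 entries, a list of its own where there are three numbers: the turn, a rotation vector about the tool's x, y, z in rad, then the shift along the tool's x, y, z in mm, then the opening, from 0 (shut) to 1 (fully open). In form: [[[ax, ay, az], [tx, ty, tz], jaw], ...]. A call has exactly 10 rows; each row shifts and turns the pose as measured when the row begins, along the tool's axes as they then stand; what a row does not reach is not made up. A row lasts 1/12 s, in which the tool goes at most 41.7 mm and 7.16 degrees, less where a joint would pass 70% of its speed; a pose out of reach is approached as far as the arm can. A call with a gripper value outside its range is refused whole. The fingers move at their own pace and stop on an object; the grip force is fixed at half the most. Time passes only in rows, so rows that do not move let the fingers close, or fill a call up. It gives the time, the measured TCP pose, the force and the opening at its end, in the units of the state.
- ctrl.get_obs(): the state, without advancing time (a new reading comes with each control period).
- ctrl.get_image(name): name is "scene" or "side" or "wrist"; returns a dict with "pixels" (384x512x3 uint8, red, green, blue), "camera_matrix" (3x3 intrinsics, pixels), "rvec" (rotation vector, rad) and "tvec" (3), from world to camera coordinates, as OpenCV has them. Camera axes: x right, y down, z forward; pixel columns grow to the right and rows downward; lengths in mm; the calibration is good to about 2 mm. A picture is of the moment at which its call begins. There is no depth.
- ctrl.close_job(): hands the job in, once; it reports no verdict.
Trained networks look in a picture, given as the dict that the camera call returned (one of the last four; its "shot" number tells which), for a name from the list of things; names that differ only in an ending like _2 or _b are one class to them, and where a whole thing is asked for, a point or a joint stands for the part that bears it (a point fixed in the world has none). Each returns a list of dicts, best first, with "score" (0 to 1); they miss things now and then, are a little off and sometimes report something else, mostly with a low value. They report only what shows in the picture. A call takes as long as a camera call. They do not tell look-alikes from the thing itself.
- ctrl.look_for(picture, query): "position" ([x, y, z] in mm, in the coordinates of the camera as it stood for that picture, good to about 4 mm: the middle of the surface that is visible of it).
- ctrl.spot_point(picture, query): "position" ([x, y, z] in mm, in the coordinates of the camera as it stood for that picture, good to about 4 mm: a listed point, or the origin of a listed thing).
The state is a dict: "t": time; "qpos": joint angles; "qvel": joint speeds; "joint_torque": joint torques, N m; "ee_pos": TCP position; "orientation": TCP orientation; "ft_force": force on the tool from outside, world axes, zero at the start; "moment": the same for the moment, N m; "width": finger opening in mm.
Only numpy, scipy, OpenCV 4.12 (cv2) and the standard library are available. Lean on these libraries where they do the work, as an engineer would, in place of code of your own. Each camera call takes 0.05 s, during which the arm holds its last target.

TASK

Make up the two spares kits for the sander: the green tray gets the steel roller and the red knob, the blue tray gets the black roller and the yellow knob. In each tray stand the roller upright in the cork-lined bay and the knob upright on its steel foot in the bare bay, setting each part down on the bay's floor rather than dropping it. Leave the blue knob, the tin, the sanding block and the brush where they are.

Things in the scene. Friction and masses are not known exactly. Their poses are not given: they have to be found in the camera images.
- steel_roller_center (a point): bright steel belt roller, standing on end, round: body 42 mm diameter and 60 mm tall, with a thin 12 mm diameter axle stub 10 mm high on top (70 mm overall); this point is at its centre, 35 mm above its underside; z is its axis, up
- black_roller_center (a point): black rubber belt roller, standing on end, round: body 42 mm diameter and 60 mm tall, with a thin 12 mm diameter axle stub 10 mm high on top (70 mm overall); this point is at its centre, 35 mm above its underside; z is its axis, up
- red_knob_center (a point): red fluted clamp knob standing upright on its round steel foot: foot 44 mm diameter, 10 mm high; above it the grip, 34 mm diameter, up to the flat top at 64 mm; this point is at its centre, 32 mm above its underside; z is its axis, up
- yellow_knob_center (a point): yellow fluted clamp knob standing upright on its round steel foot: foot 44 mm diameter, 10 mm high; above it the grip, 34 mm diameter, up to the flat top at 64 mm; this point is at its centre, 32 mm above its underside; z is its axis, up
- blue_knob_center (a point): blue fluted clamp knob standing upright on its round steel foot: foot 44 mm diameter, 10 mm high; above it the grip, 34 mm diameter, up to the flat top at 64 mm; this point is at its centre, 32 mm above its underside; z is its axis, up; it stays in stock, not to be moved
- green_tray: green kit tray, 80 mm (x) by 200 mm (y), 18 mm high, fixed to the bench; origin at the centre of its underside. Two open rectangular bays, 72 mm (x) by 76 mm (y) inside, centred 58 mm to either side of the origin along the tray's own y, with a solid 40 mm wide ridge between them; walls 4 mm thick. The bay at +y has a brown cork lining, its top 7 mm above the underside; the bay at -y is bare metal, its floor 4 mm above the underside
- blue_tray: blue kit tray, 80 mm (x) by 200 mm (y), 18 mm high, fixed to the bench; origin at the centre of its underside. Two open rectangular bays, 72 mm (x) by 76 mm (y) inside, centred 58 mm to either side of the origin along the tray's own y, with a solid 40 mm wide ridge between them; walls 4 mm thick. The bay at -y has a brown cork lining, its top 7 mm above the underside; the bay at +y is bare metal, its floor 4 mm above the underside
- tin: closed tin, 70 mm diameter, 100 mm tall, origin at the centre of its underside; bystander, leave alone
- sanding_block: wooden sanding block with a grey pad below, 65 mm (x) by 110 mm (y), 35 mm high, origin at the centre of its underside; bystander, leave alone
- bench_brush: hand brush lying along its own x, origin at its underside, less than 300 mm long; bystander, leave alone
There are look-alikes about, which are no part of the job. There is more than one size of the blue_tray; the one meant has the size given above.

How it is judged:
By the outcome, as a careful person would: the job done as asked, in the order asked, and still so for the second after the job is handed in, with the robot touching nothing.
It also fails if it takes over 104 s, if anything falls off the work surface, if the arm or the gripper's body presses on something with over 40 N, if the wrist force passes 120 N, or if a joint passes its speed limit or range.

## Working session

There is one attempt and no reset: what is moved stays moved. The work goes in short steps, Python scripts to look and compute and a shell command to move; the robot and the scene stay as the last step left them, time stands still between calls to the robot, and variables do not carry over. Pictures are saved under pics/ and viewed, and the job is handed in when it is done.

```bash
ls; mkdir -p pics; cat > h.py <<'E'
import numpy as np, cv2
from workcell import ctrl
def shot(name,fn=None):
    p=ctrl.get_image(name)
    if fn: cv2.imwrite('pics/'+fn,p['pixels'][:,:,::-1])
    return p
def w(p,pos):
    R=cv2.Rodrigues(np.array(p['rvec'],float))[0]
    return R.T@(np.array(pos,float).ravel()-np.array(p['tvec'],float).ravel())
def px(p,P):
    a,_=cv2.projectPoints(np.array([P],float),np.array(p['rvec'],float),np.array(p['tvec'],float),np.array(p['camera_matrix'],float),None)
    return a.ravel()
def onplane(p,uv,z):
    R=cv2.Rodrigues(np.array(p['rvec'],float))[0];t=np.array(p['tvec'],float).ravel()
    d=R.T@np.linalg.inv(np.array(p['camera_matrix'],float))@np.array([uv[0],uv[1],1.]);c=-R.T@t
    return c+d*(z-c[2])/d[2]
E
python3 - <<'E'
from h import *
o=ctrl.get_obs();print({k:np.round(v,3).tolist() for k,v in o.items()})
for n in ['scene','side','wrist']:
    p=shot(n,n+'0.png')
    for q in ['steel_roller_center','black_roller_center','red_knob_center','yellow_knob_center','blue_knob_center','green_tray','blue_tray','tin','sanding_block','bench_brush']:
        for r in ctrl.spot_point(p,q):
            P=w(p,r['position']); print(n,q,round(r['score'],2),P.round(0),px(p,P).round(0))
E
```

```text
pics
{'t': 0.0, 'qpos': [-0.019, 0.424, 1.631, 0.0, 1.089, -0.019], 'qvel': [0.0, 0.001, -0.002, -0.002, -0.001, 0.0], 'joint_torque': [0.001, -54.462, -27.367, 0.064, 0.023, -0.0], 'ee_pos': [624.439, 0.044, 229.922], 'orientation': [-3.142, -0.0, 0.002], 'ft_force': [0.723, 0.521, -0.875], 'moment': [0.029, -0.01, 0.028], 'width': 87.847}
scene steel_roller_center 0.59 [471.  -4.  33.] [273. 186.]
scene black_roller_center 0.83 [447. 293.  32.] [353. 219.]
scene black_roller_center 0.17 [ 631. -468.    1.] [157. 166.]
scene red_knob_center 0.66 [448. 294.  34.] [353. 219.]
scene red_knob_center 0.45 [ 467. -316.   38.] [213. 155.]
scene yellow_knob_center 0.59 [ 452. -176.   29.] [241. 168.]
scene blue_knob_center 0.75 [441. 160.  31.] [317. 201.]
scene blue_knob_center 0.28 [471.  -4.  34.] [273. 186.]
scene green_tray 0.77 [ 606. -132.    1.] [219. 197.]
scene blue_tray 0.97 [632. 175.  -1.] [283. 241.]
scene blue_tray 0.87 [288. 463.  -2.] [427. 226.]
scene blue_tray 0.85 [816. 252.  -0.] [261. 291.]
scene blue_tray 0.61 [ 453. -178.   31.] [241. 167.]
scene tin 0.68 [646. 416. 
[... 777 characters left out ...]

side tin 0.18 [ 471. -320.   32.] [275. 270.]
side sanding_block 0.69 [776.  45.   2.] [304. 182.]
side bench_brush 0.84 [ 634. -466.   -0.] [344. 293.]
side bench_brush 0.5 [ 456. -178.   33.] [252. 240.]
wrist steel_roller_center 0.71 [470.  -7.  37.] [131. 175.]
wrist steel_roller_center 0.44 [778.  45.   2.] [373. 129.]
wrist red_knob_center 0.75 [ 468. -320.   31.] [156. 366.]
wrist red_knob_center 0.59 [632. 176.   2.] [261.  15.]
wrist blue_knob_center 0.86 [439. 159.  32.] [84. 25.]
wrist green_tray 0.86 [ 611. -135.   -3.] [247. 250.]
wrist blue_tray 0.74 [631. 174.   3.] [260.  17.]
wrist tin 0.7 [ 472. -318.   32.] [159. 365.]
wrist sanding_block 0.68 [775.  44.   2.] [371. 130.]
```

View pics/scene0.png

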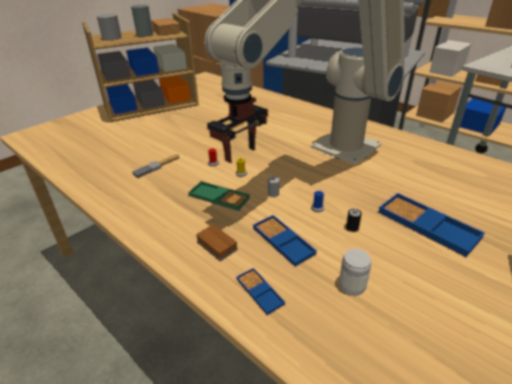

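View pics/side0.png

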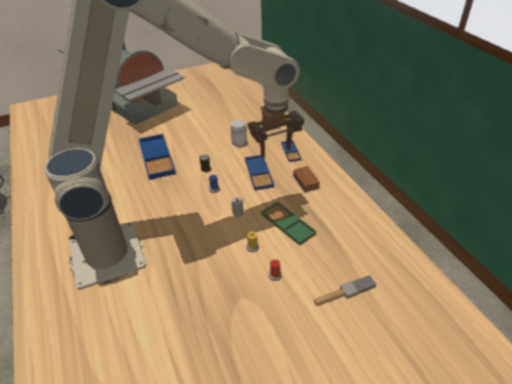

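View pics/wrist0.png

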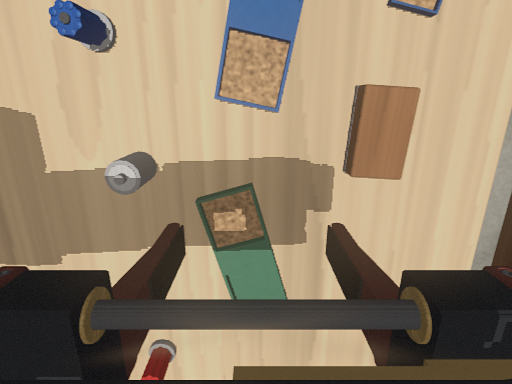

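The scene shows blue trays at (283,241), (430,222) and (261,291). The green tray is at (219,195). From left to right, the red knob is at (213,157), yellow at (241,167), steel roller at (273,186), blue knob at (318,201) and black roller at (353,219). I'll measure the trays next.

```bash
python3 - <<'E'
from h import *
from itertools import combinations
def quads(p,im,lab):
    hsv=cv2.cvtColor(im,cv2.COLOR_RGB2HSV)
    for col,lo,hi in [('blue',(100,120,40),(125,255,255)),('green',(60,90,20),(90,255,255))]:
        m=cv2.inRange(hsv,lo,hi)
        m=cv2.morphologyEx(m,cv2.MORPH_CLOSE,np.ones((3,3)))
        cs,_=cv2.findContours(m,cv2.RETR_EXTERNAL,cv2.CHAIN_APPROX_NONE)
        for c in cs:
            if cv2.contourArea(c)<120: continue
            P=np.array([onplane(p,q[0],18)[:2] for q in c],np.float32)
            if abs(P).max()>1200: continue
            r=cv2.minAreaRect(P); b=cv2.boxPoints(r)
            print(lab,col,c.reshape(-1,2).mean(0).round(),'centre',np.round(r[0],1),'size',np.round(r[1],1),'ang',round(r[2],1))
for n in ['scene','side','wrist']:
    p=shot(n); quads(p,p['pixels'],n)
    if n=='scene':
        cv2.imwrite('pics/crop1.png',cv2.resize(p['pixels'][140:330,180:500,::-1],None,fx=2.5,fy=2.5,interpolation=cv2.INTER_CUBIC))
E
```

```text
scene blue [265. 297.] centre [831.4 280.5] size [81.9 51. ] ang 76.8
scene blue [284. 243.] centre [640.7 180.6] size [196.5  79.4] ang 78.1
scene blue [431. 223.] centre [287.8 461.7] size [277.7 128.7] ang 85.0
scene blue [477. 114.] centre [-667.5  310.4] size [415.1 116. ] ang 8.5
scene green [216. 197.] centre [ 617.2 -123.1] size [ 82.5 193.9] ang 15.7
side blue [256. 166.] centre [641.6 205.4] size [95.3 66. ] ang 79.3
side blue [154. 148.] centre [290.7 518.9] size [162.9  99.4] ang 84.7
wrist blue [259.  26.] centre [630.6 155.4] size [61.7 91.4] ang 89.9
wrist blue [75. 19.] centre [422.5 171.5] size [57.7 37.8] ang 14.8
```

View pics/crop1.png

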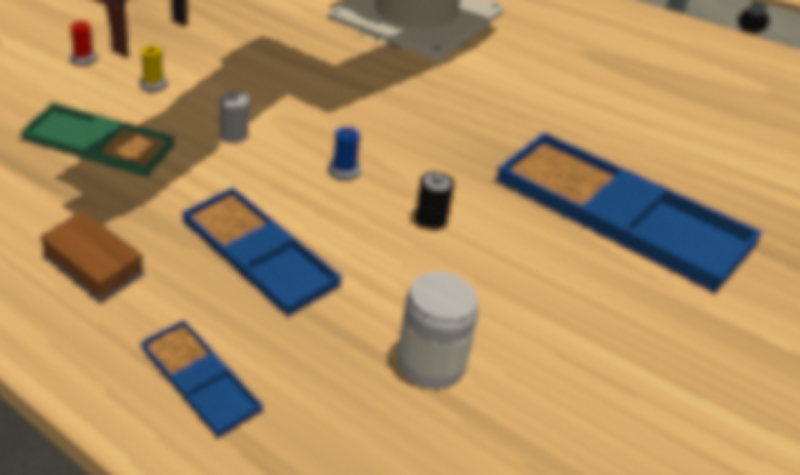

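The blue tray at scene pixel (284,243) measures 196x79 mm, which fits. The one at (431,223) is about 278x129 and the one at (262,293) is about 150x60, so both are look-alikes. The crop confirms the middle one, with its cork bay at the -y end. There is only one of each part. I'll start with the steel roller.

```bash
python3 -m handwheel '[[[0,0,0],[-20,0,12],1],[[0,0,0],[-20,0,12],1],[[0,0,0],[-20,0,12],1],[[0,0,0],[-20,1,12],1],[[0,0,0],[-20,1,12],1],[[0,0,0],[-20,1,12],1],[[0,0,0],[-17,1,12],1],[[0,0,0],[-17,1,12],1],[[0,0,0],[0,0,0],1],[[0,0,0],[0,0,0],1]]'
python3 - <<'E'
from h import *
o=ctrl.get_obs();print(o['ee_pos'],o['orientation'],o['t'])
p=shot('wrist','w1.png')
for q in ['steel_roller_center','green_tray','yellow_knob_center','red_knob_center']:
    for r in ctrl.spot_point(p,q):
        P=w(p,r['position']); print(q,round(r['score'],2),P.round(1),px(p,P).round(0))
E
```

```text
t: 2.63
ee_pos: [467.1, -5.1, 132.1]
orientation: [3.142, 0.0, 0.01]
ft_force: [0.8, -0.2, -0.3]
width: 87.9
[467.14922018  -5.06686522 132.09742106] [3.14156024e+00 1.12824494e-04 1.02097560e-02] 2.6333
steel_roller_center 0.74 [470.7  -4.5  38.6] [259. 194.]
yellow_knob_center 0.66 [ 455.  -182.7   31.2] [244. 345.]
```

View pics/w1.png

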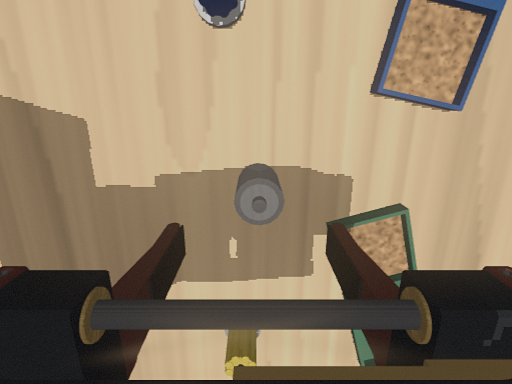

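The steel roller is at (259,200), between the fingers. Going down onto it.

```bash
python3 -m handwheel '[[[0,0,0],[3,0,16],1],[[0,0,0],[0,0,16],1],[[0,0,0],[0,0,16],1],[[0,0,0],[0,0,16],1],[[0,0,0],[0,0,16],1],[[0,0,0],[0,0,15],1],[[0,0,0],[0,0,4],1],[[0,0,0],[0,0,0],0],[[0,0,0],[0,0,0],0],[[0,0,0],[0,0,0],0]]'
```

```text
t: 3.72
ee_pos: [486.3, -5.0, 35.1]
orientation: [3.141, 0.002, 0.041]
ft_force: [-1.5, -0.3, -0.3]
width: 71.4
```

```bash
python3 -m handwheel '[[[0,0,0],[0,0,0],1],[[0,-0.026,0],[-8,0,0],1],[[0,0,0],[-8,0,2],1],[[0,0,0],[0,0,0],1],[[0,0,0],[0,0,0],1],[[0,0,0],[0,0,0],1],[[0,0,0],[0,0,0],1],[[0,0,0],[0,0,0],1],[[0,0,0],[0,0,0],1],[[0,0,0],[0,0,0],1]]'
python3 - <<'E'
from h import *
p=shot('wrist','w2.png')
for r in ctrl.spot_point(p,'steel_roller_center'):
        P=w(p,r['position']); print(round(r['score'],2),P.round(1),px(p,P).round(0))
E
```

```text
t: 4.55
ee_pos: [473.2, -5.1, 37.0]
orientation: [3.141, 0.002, 0.016]
ft_force: [0.4, 0.5, 0.1]
width: 87.6
0.62 [470.5  -3.   35.7] [251. 240.]
```

View pics/w2.png

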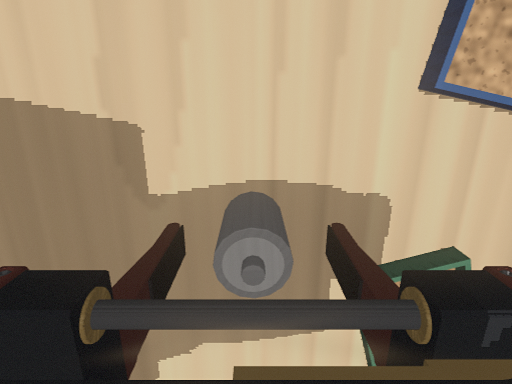

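The roller is still standing, between the fingers at (252,255). Gripping it.

```bash
python3 -m handwheel '[[[0,-0.01,0],[-3,0,4],1],[[0,0,0],[0,0,0],0],[[0,0,0],[0,0,0],0],[[0,0,0],[0,0,0],0],[[0,0,0],[0,0,0],0],[[0,0,0],[0,0,0],0],[[0,0,0],[0,0,0],0],[[0,0,0],[0,0,0],0],[[0,0,0],[0,0,0],0],[[0,0,0],[0,0,0],0]]'
```

```text
t: 5.48
ee_pos: [470.1, -5.1, 32.2]
orientation: [3.141, 0.001, -0.001]
ft_force: [-0.4, -1.0, -0.4]
width: 41.4
```

```bash
python3 -m handwheel '[[[0,0,0],[0,0,-12],0],[[0,0,0],[0,0,-18],0],[[0,0,0],[0,0,-18],0],[[0,0,0],[0,0,-18],0],[[0,0,0],[0,0,-18],0],[[0,0,0],[10,6,-4],0],[[0,0,0],[14,8,0],0],[[0,0,0],[14,8,0],0],[[0,0,0],[14,8,0],0],[[0,0,0],[0,0,0],0]]'
python3 - <<'E'
from h import *
p=shot('wrist','w3.png')
for q in ['steel_roller_center','green_tray']:
  for r in ctrl.spot_point(p,q):
        P=w(p,r['position']); print(q,round(r['score'],2),P.round(1),px(p,P).round(0))
E
```

```text
t: 6.32
ee_pos: [521.2, -36.9, 120.0]
orientation: [3.14, 0.004, -0.015]
ft_force: [-0.3, -0.3, -2.7]
width: 41.8
steel_roller_center 0.83 [521.  -37.3 123.4] [255. 247.]
green_tray 0.58 [ 607.9 -136.    -4.6] [335. 271.]
```

View pics/w3.png

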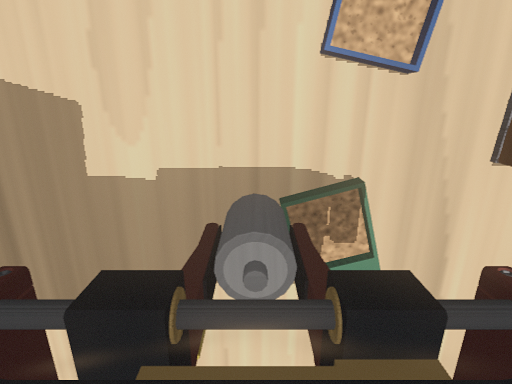

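The roller is held at (255,250). The green tray's +y end shows outer corners at about (281,198) and (363,180).

```bash
python3 - <<'E'
from h import *
p=shot('wrist')
A=onplane(p,(281,198),18)[:2];B=onplane(p,(363,179.5),18)[:2]
print(A,B,np.linalg.norm(B-A))
u=(B-A)/np.linalg.norm(B-A);v=np.array([-u[1],u[0]])
print(np.degrees(np.arctan2(u[1],u[0])),'cork',(A+B)/2-42*v,'org',(A+B)/2-100*v,'bare',(A+B)/2-158*v)
for y in ((300,),):pass
# inner cork corners at z 18
for q in [(288,206),(360,189),(373,252)]: print(onplane(p,q,18)[:2])
E
```

```text
[539.07825116 -41.24576537] [612.94025944 -22.96643332] 76.09027696248941
13.900243385737529 cork [586.09900627 -72.87614871] org [ 600.0324719  -129.17764546] bare [ 613.96593752 -185.4791422 ]
[545.8658351  -49.13344086]
[611.22242405 -32.00729119]
[631.05590491 -96.73590686]
```

```bash
cat >> h.py <<'E'
def outline(cx,cy,a,z=18,cork=1):
    a=np.radians(a);c,s=np.cos(a),np.sin(a)
    def T(L): return [[cx+c*x-s*y,cy+s*x+c*y,zz] for x,y,zz in L]
    out=[T([(-40,-100,z),(40,-100,z),(40,100,z),(-40,100,z)])]
    for k in (58,-58): out.append(T([(-36,k-38,z),(36,k-38,z),(36,k+38,z),(-36,k+38,z)]))
    return out
def overlay(p,fn,poses,box,f):
    im=cv2.resize(p['pixels'][:,:,::-1],None,fx=f,fy=f,interpolation=cv2.INTER_CUBIC)
    for po in poses:
        for L in outline(*po):
            q=np.array([(px(p,P)+.5)*f for P in L]).astype(int)
            cv2.polylines(im,[q],True,(0,0,255),1)
    x0,y0,x1,y1=[int(v*f) for v in box]
    cv2.imwrite('pics/'+fn,im[y0:y1,x0:x1])
E
python3 - <<'E'
from h import *
b=[(608,-132,15),(633,176,-12)]
p=shot('scene');overlay(p,'o1.png',b,(170,160,330,280),5)
p=shot('side');overlay(p,'o2.png',b,(230,140,350,260),5)
p=shot('wrist');overlay(p,'o3.png',b,(120,0,512,290),2)
E
```

```text
(no output)
```

View pics/o1.png

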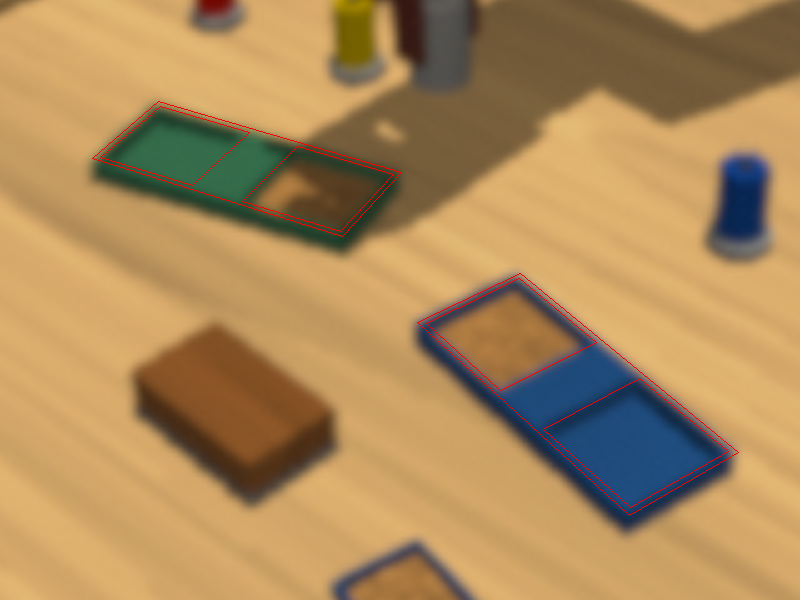

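View pics/o2.png

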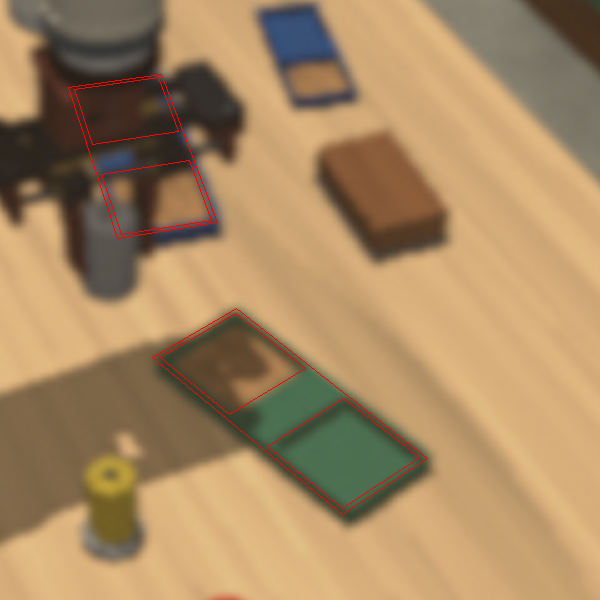

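View pics/o3.png

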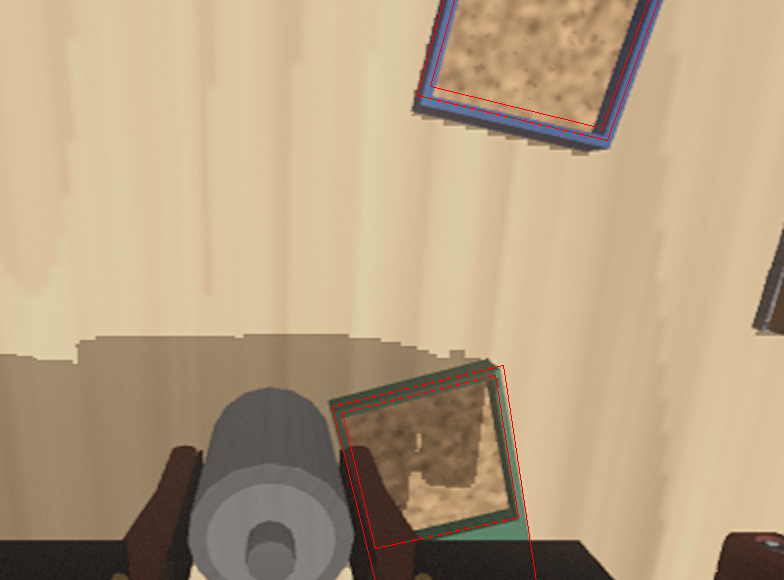

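The overlays fit within about 3 mm, and green at (608,-131,14°) puts the cork bay centre at (594,-75). Moving above it.

```bash
python3 -m handwheel '[[[0,0.01,0],[10,5,0],0],[[0,0,0],[15,8,0],0],[[0,0,0],[15,8,0],0],[[0,0,0],[15,8,0],0],[[0,0,0],[12,6,0],0],[[0,0,0],[6,3,5],0],[[0,0,0],[0,0,12],0],[[0,0,0],[0,0,12],0],[[0,0,0],[0,0,12],0],[[0,0,0],[0,0,6],0]]'
```

```text
t: 7.5
ee_pos: [593.6, -74.0, 68.7]
orientation: [3.141, 0.012, 0.001]
ft_force: [-0.3, 0.3, -2.8]
width: 41.5
```

```bash
python3 -m handwheel '[[[0,0,0],[0,0,6],0],[[0,0,0],[0,0,6],0],[[0,0,0],[0,0,6],0],[[0,0,0],[0,0,4],0],[[0,0,0],[0,0,2],0],[[0,0,0],[0,0,0],0],[[0,0,0],[0,0,0],0],[[0,0,0],[0,0,0],0],[[0,0,0],[0,0,0],0],[[0,0,0],[0,0,0],0]]'
python3 - <<'E'
from h import *
p=shot('wrist','w4.png')
p=shot('scene');cv2.imwrite('pics/s4.png',cv2.resize(p['pixels'][140:250,160:300,::-1],None,fx=5,fy=5,interpolation=cv2.INTER_CUBIC))
E
```

```text
t: 8.33
ee_pos: [590.5, -72.6, 40.0]
orientation: [3.142, 0.014, -0.007]
ft_force: [-0.2, 0.6, -2.6]
width: 41.6
```

View pics/w4.png

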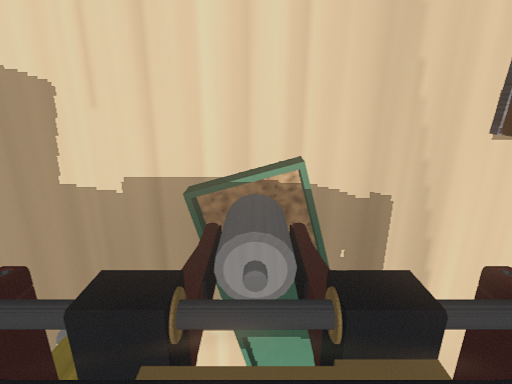

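View pics/s4.png

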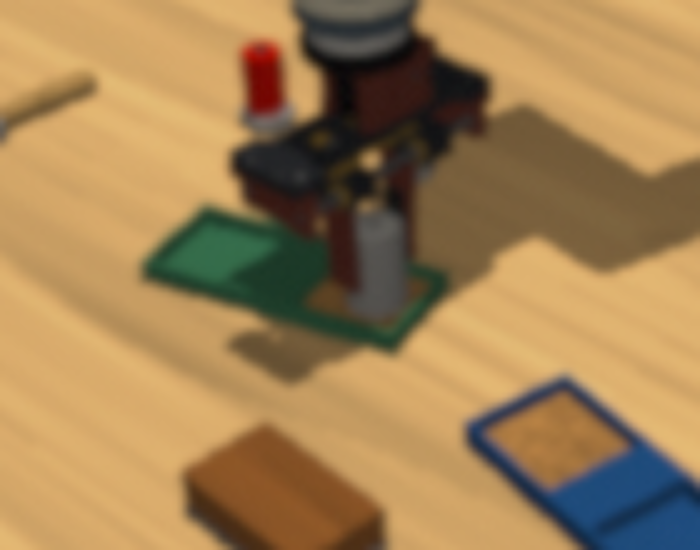

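The roller is inside the bay, with its base at scene crop (385,310). It still hangs, so I'll lower it about 1 mm.

```bash
python3 -m handwheel '[[[0,0.005,0],[2,1,0.4],0],[[0,0,0],[0,0,0.4],0],[[0,0,0],[0,0,0.4],0],[[0,0,0],[0,0,0.3],0],[[0,0,0],[0,0,0],0],[[0,0,0],[0,0,0],0],[[0,0,0],[0,0,0],0],[[0,0,0],[0,0,0],0],[[0,0,0],[0,0,0],0],[[0,0,0],[0,0,0],0]]'
```

```text
t: 9.27
ee_pos: [592.8, -73.7, 39.2]
orientation: [-3.142, -0.014, -0.002]
ft_force: [-0.5, -0.2, -0.5]
width: 41.2
```

The force went from -2.6 to -0.5 N, so the roller is on the cork. Releasing and rising.

```bash
python3 -m handwheel '[[[0,0,0],[0,0,0.3],0],[[0,0,0],[0,0,0],0.75],[[0,0,0],[0,0,0],0.75],[[0,0,0],[0,0,0],0.75],[[0,0,0],[0,0,0],0.75],[[0,0,0],[0,0,0],0.75],[[0,0,0],[0,0,-10],0.75],[[0,0,0],[0,0,-20],0.75],[[0,0,0],[0,0,-20],0.75],[[0,0,0],[0,0,-20],0.75]]'
python3 -m handwheel '[[[0,0,0],[0,0,-15],1],[[0,0,0],[-10,10,-10],1],[[0,0,0],[-14,28,0],1],[[0,0,0],[-14,28,0],1],[[0,0,0],[-14,28,0],1],[[0,0,0],[-14,28,0],1],[[0,0,0],[-14,28,0],1],[[0,0,0],[-14,28,0],1],[[0,0,0],[-14,28,0],1],[[0,0,0],[-14,28,0],1]]'
python3 - <<'E'
from h import *
o=ctrl.get_obs();print(o['ee_pos'],o['orientation'])
p=shot('wrist','w5.png')
for q in ['steel_roller_center','green_tray','red_knob_center']:
  for r in ctrl.spot_point(p,q):
        P=w(p,r['position']); print(q,round(r['score'],2),P.round(1),px(p,P).round(0))
p=shot('scene');cv2.imwrite('pics/s5.png',cv2.resize(p['pixels'][120:250,150:310,::-1],None,fx=4.5,fy=4.5,interpolation=cv2.INTER_CUBIC))
E
```

```text
t: 10.1
ee_pos: [590.5, -73.4, 108.5]
orientation: [-3.141, -0.014, 0.009]
ft_force: [0.0, 0.7, 0.4]
width: 65.7
t: 10.93
ee_pos: [474.4, -314.0, 149.2]
orientation: [3.138, 0.03, 0.022]
ft_force: [1.0, 0.4, 0.1]
width: 88.2
[ 474.35071514 -313.95184715  149.1827864 ] [3.13755322 0.03011156 0.02196396]
steel_roller_center 0.63 [ 469.8 -317.4   29.9] [249. 189.]
```

View pics/w5.png

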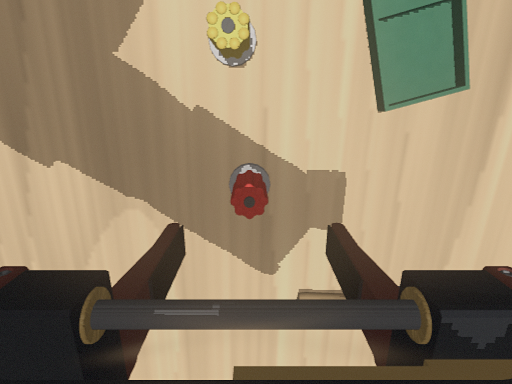

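View pics/s5.png

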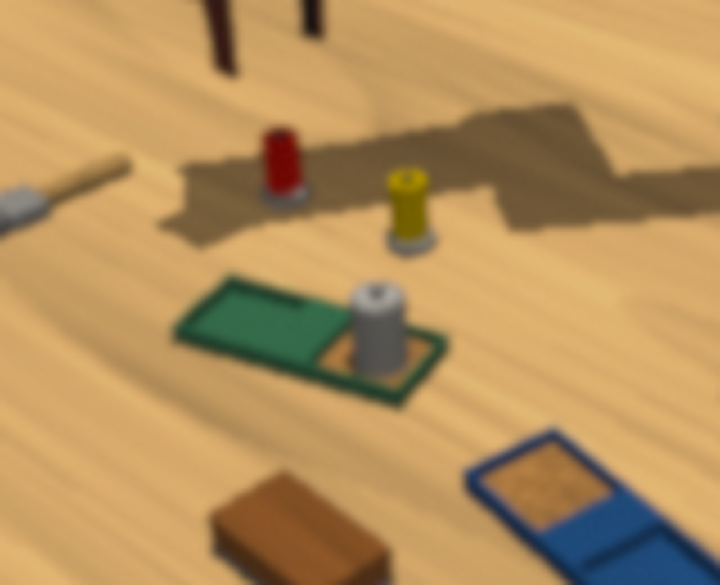

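The steel roller stands in the cork bay at crop (378,330). The red knob is at (470,-317.5). Descending.

```bash
python3 -m handwheel '[[[0,-0.014,0.019],[-5,3.5,10],1],[[0,0,0],[0,0,14],1],[[0,0,0],[0,0,14],1],[[0,0,0],[0,0,14],1],[[0,0,0],[0,0,14],1],[[0,0,0],[0,0,14],1],[[0,0,0],[0,0,12],1],[[0,0,0],[0,0,12],1],[[0,0,0],[0,0,4],1],[[0,0,0],[0,0,0],1]]'
```

```text
t: 12.02
ee_pos: [473.3, -306.8, 32.2]
orientation: [3.139, 0.012, -0.01]
ft_force: [-0.3, -0.1, 0.7]
width: 87.1
```

```bash
python3 -m handwheel '[[[0,0.006,0],[-2,5,0],1],[[0,0,0],[-1,5,1],1],[[0,0,0],[0,0,0],1],[[0,0,0],[0,0,0],1],[[0,0,0],[0,0,0],0],[[0,0,0],[0,0,0],0],[[0,0,0],[0,0,0],0],[[0,0,0],[0,0,0],0],[[0,0,0],[0,0,0],0],[[0,0,0],[0,0,0],0]]'
python3 - <<'E'
from h import *
p=shot('wrist','w6.png')
E
```

```text
t: 12.85
ee_pos: [471.7, -319.5, 34.2]
orientation: [3.136, 0.01, 0.007]
ft_force: [0.9, -0.8, 0.1]
width: 51.0
```

View pics/w6.png

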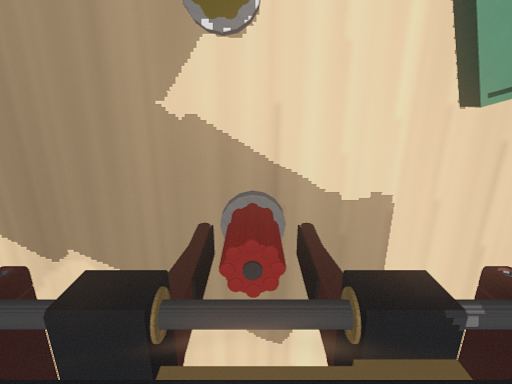

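The red knob at (253,255) is centred between the closing fingers.

```bash
python3 -m handwheel '[[[0,0,0],[-1,-1.5,2],0],[[0,0,0],[0,0,0],0],[[0,0,0],[0,0,0],0],[[0,0,0],[0,0,0],0],[[0,0,0],[0,0,0],0],[[0,0,0],[0,0,0],0],[[0,0,0],[0,0,0],0],[[0,0,0],[0,0,0],0],[[0,0,0],[0,0,0],0],[[0,0,0],[0,0,0],0]]'
```

```text
t: 13.73
ee_pos: [470.7, -317.8, 32.1]
orientation: [3.136, 0.011, 0.007]
ft_force: [-0.2, -0.2, 0.9]
width: 33.4
```

```bash
python3 -m handwheel '[[[0,0,0],[0,0,-10],0],[[0,0,0],[0,0,-16],0],[[0,0,0],[0,0,-16],0],[[0,0,0],[0,0,-16],0],[[0,0,0],[14,-11,-16],0],[[0,0,0],[20,-17,0],0],[[0,0,0],[20,-17,0],0],[[0,0,0],[20,-17,0],0],[[0,0,0],[20,-17,0],0],[[0,0,0],[14,-12,0],0]]'
python3 - <<'E'
from h import *
o=ctrl.get_obs();print(o['ee_pos'])
p=shot('wrist');overlay(p,'o6.png',[(608,-131,14)],(0,0,512,384),1.5)
E
```

```text
t: 14.57
ee_pos: [577.8, -223.6, 114.0]
orientation: [3.139, -0.0, 0.003]
ft_force: [-0.2, -0.8, -0.9]
width: 33.8
[ 577.77020532 -223.60648146  113.95373236]
```

View pics/o6.png

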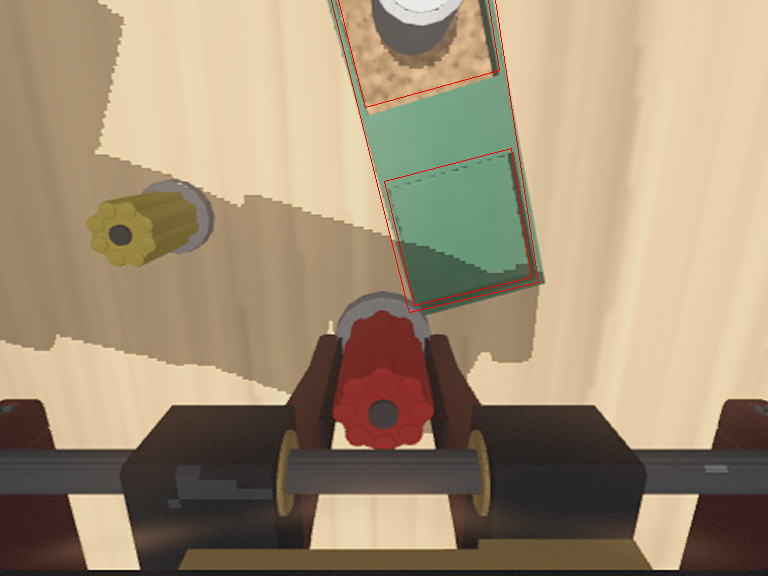

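The overlay fits with about a 2 mm shift, so the bare bay centre is about (624,-189).

```bash
python3 -m handwheel '[[[0,0,0],[10,-7,0],0],[[0,0,0],[12,-9,0],0],[[0,0,0],[12,-9,0],0],[[0,0,0],[8,-7,4],0],[[0,0,0],[3,-2,8],0],[[0,0,0],[0,0,10],0],[[0,0,0],[0,0,10],0],[[0,0,0],[0,0,10],0],[[0,0,0],[0,0,6],0],[[0,0,0],[0,0,0],0]]'
```

```text
t: 15.45
ee_pos: [627.0, -184.7, 60.5]
orientation: [3.14, 0.002, -0.0]
ft_force: [-0.6, -0.2, -1.1]
width: 33.8
```

```bash
python3 -m handwheel '[[[0,0,0],[-3,4,5],0],[[0,0,0],[0,0,6],0],[[0,0,0],[0,0,6],0],[[0,0,0],[0,0,3],0],[[0,0,0],[0,0,2],0],[[0,0,0],[0,0,0],0],[[0,0,0],[0,0,0],0],[[0,0,0],[0,0,0],0],[[0,0,0],[0,0,0],0],[[0,0,0],[0,0,0],0]]'
python3 - <<'E'
from h import *
p=shot('wrist','w7.png')
E
```

```text
t: 16.28
ee_pos: [623.2, -190.7, 36.6]
orientation: [3.14, -0.002, 0.0]
ft_force: [1.1, -0.5, -1.1]
width: 33.3
```

View pics/w7.png

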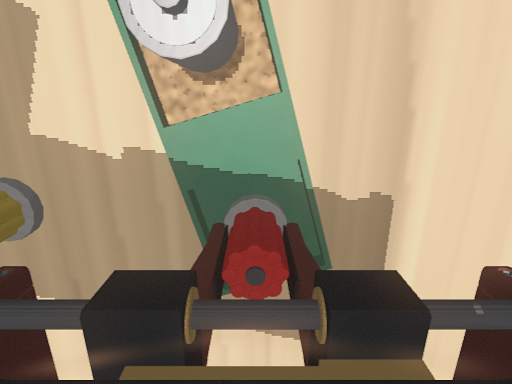

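The knob is inside the bare bay, with its foot at (257,215). Touching down.

```bash
python3 -m handwheel '[[[0,0,0],[0,0,0.3],0],[[0,0,0],[0,0,0.3],0],[[0,0,0],[0,0,0.3],0],[[0,0,0],[0,0,0],0],[[0,0,0],[0,0,0],0],[[0,0,0],[0,0,0],0],[[0,0,0],[0,0,0],0],[[0,0,0],[0,0,0],0],[[0,0,0],[0,0,0],0],[[0,0,0],[0,0,0],0]]'
```

```text
t: 17.17
ee_pos: [623.5, -190.7, 36.0]
orientation: [3.139, -0.001, 0.001]
ft_force: [-0.3, 0.5, 0.1]
width: 33.6
```

```bash
python3 -m handwheel '[[[0,0,0],[0,0,0.4],0],[[0,0,0],[0,0,0.4],0],[[0,0,0],[0,0,0.4],0],[[0,0,0],[0,0,0],0],[[0,0,0],[0,0,0],0],[[0,0,0],[0,0,0],0],[[0,0,0],[0,0,0],0],[[0,0,0],[0,0,0],0],[[0,0,0],[0,0,0],0],[[0,0,0],[0,0,0],0]]'; python3 -c "
from h import *
for i in range(4):
  ctrl.get_image('wrist');print(ctrl.get_obs()['ft_force'])"
```

```text
t: 18.0
ee_pos: [623.6, -190.7, 36.0]
orientation: [3.139, -0.001, 0.002]
ft_force: [-1.0, -0.5, 2.7]
width: 33.7
[-1.25272755  1.02501836  2.78760608]
[-0.96260308 -0.07539201  1.28716548]
[-0.96097698  0.4237036   3.1956346 ]
[-0.23154343 -0.00563444  3.15847809]
```

It is seated on the floor, with the force now positive and z holding. Releasing, then travelling to the black roller.

```bash
python3 -m handwheel '[[[0,0,0],[0,0,0],0.7],[[0,0,0],[0,0,0],0.7],[[0,0,0],[0,0,0],0.7],[[0,0,0],[0,0,0],0.7],[[0,0,0],[0,0,0],0.7],[[0,0,0],[0,0,-10],0.7],[[0,0,0],[0,0,-22],0.7],[[0,0,0],[0,0,-24],0.7],[[0,0,0],[0,0,-24],0.7],[[0,0,0],[0,0,-24],1]]'
python3 - <<'E'
from h import *
p=shot('wrist','w8.png')
p=shot('scene');cv2.imwrite('pics/s8.png',cv2.resize(p['pixels'][120:250,150:310,::-1],None,fx=4.5,fy=4.5,interpolation=cv2.INTER_CUBIC))
E
python3 -m handwheel '[[[0,0,0],[-12,-30,0],1],[[0,0,0],[-14,-38,0],1],[[0,0,0],[-14,-38,0],1],[[0,0,0],[-14,-38,0],1],[[0,0,0],[-14,-38,0],1],[[0,0,0],[-14,-38,0],1],[[0,0,0],[-14,-38,0],1],[[0,0,0],[-14,-38,0],1],[[0,0,0],[-14,-38,0],1],[[0,0,0],[-14,-38,0],1]]'
```

```text
t: 19.03
ee_pos: [619.9, -189.4, 138.6]
orientation: [-3.14, 0.001, 0.015]
ft_force: [0.5, -0.2, -0.4]
width: 65.1
t: 19.97
ee_pos: [484.2, 185.4, 142.1]
orientation: [3.136, -0.022, 0.011]
ft_force: [0.8, -0.2, -1.0]
width: 87.6
```

View pics/w8.png

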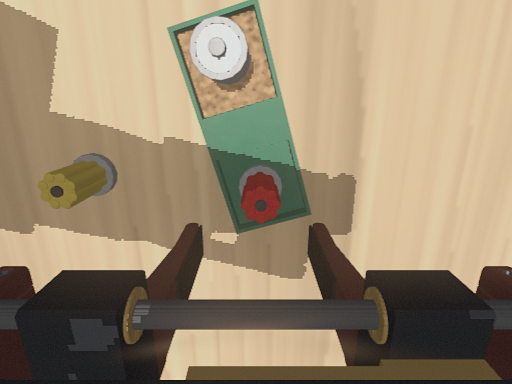

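View pics/s8.png

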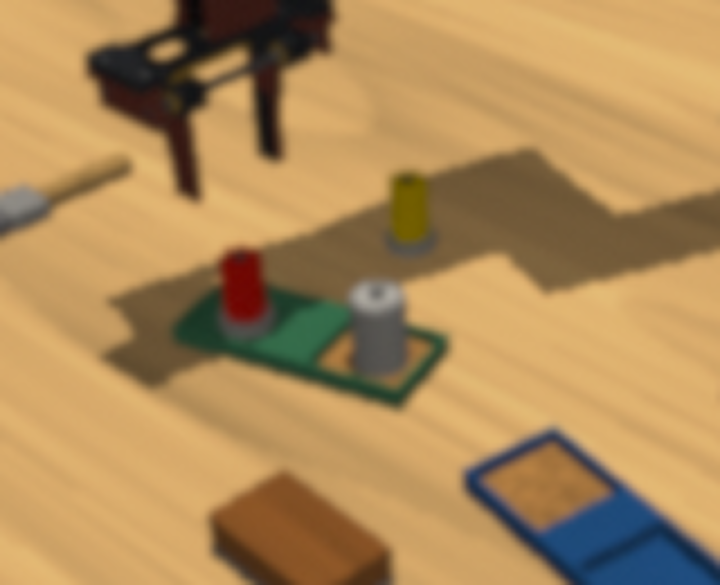

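The green kit is upright in its bays: knob at wrist (261,195), roller at (218,48). Going on to the black roller.

```bash
python3 -m handwheel '[[[0,-0.007,-0.014],[-7,-18,0],1],[[0,0,0],[-7,-22,0],1],[[0,0,0],[-7,-22,0],1],[[0,0,0],[-6,-22,0],1],[[0,0,0],[-5,-18,0],1],[[0,0,0],[-3,-6,0],1],[[0,0,0],[0,0,0],1],[[0,0,0],[0,0,0],1],[[0,0,0],[0,0,0],1],[[0,0,0],[0,0,0],1]]'
python3 - <<'E'
from h import *
p=shot('wrist','w9.png')
for q in ['black_roller_center','blue_tray']:
  for r in ctrl.spot_point(p,q):
        P=w(p,r['position']); print(q,round(r['score'],2),P.round(1),px(p,P).round(0))
E
```

```text
t: 20.8
ee_pos: [441.0, 302.7, 140.0]
orientation: [3.135, 0.016, -0.006]
ft_force: [1.2, 0.3, -0.3]
width: 88.1
black_roller_center 0.91 [446.  292.5  37.2] [261. 201.]
blue_tray 0.65 [ 2.818e+02  4.650e+02 -3.000e-01] [78.  1.]
```

View pics/w9.png

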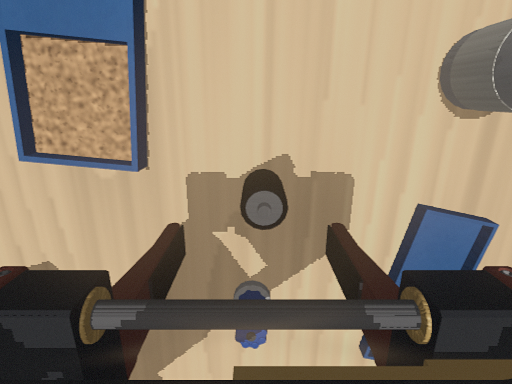

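The black roller is at (264,205) with nothing between the fingers and it. Descending.

```bash
python3 -m handwheel '[[[0,0.004,0.01],[5,8,6],1],[[0,0,0],[0,0,12],1],[[0,0,0],[0,0,12],1],[[0,0,0],[0,0,12],1],[[0,0,0],[0,0,12],1],[[0,0,0],[0,0,12],1],[[0,0,0],[0,0,12],1],[[0,0,0],[0,0,10],1],[[0,0,0],[0,0,4],1],[[0,0,0],[0,0,0],1]]'
```

```text
t: 21.78
ee_pos: [451.4, 286.6, 42.3]
orientation: [3.135, -0.016, 0.008]
ft_force: [0.0, -0.3, -0.5]
width: 87.7
```

```bash
python3 -m handwheel '[[[0,-0.005,-0.01],[-4,-6,4],1],[[0,0,0],[0,0,5],1],[[0,0,0],[0,0,0],1],[[0,0,0],[0,0,0],1],[[0,0,0],[0,0,0],1],[[0,0,0],[0,0,0],1],[[0,0,0],[0,0,0],1],[[0,0,0],[0,0,0],1],[[0,0,0],[0,0,0],1],[[0,0,0],[0,0,0],1]]'
```

```text
t: 22.62
ee_pos: [448.8, 294.0, 34.6]
orientation: [3.138, 0.001, 0.005]
ft_force: [-0.5, -0.5, -0.4]
width: 87.9
```

```bash
python3 -m handwheel '[[[0,-0.003,0],[-1,0,2.5],0],[[0,0,0],[0,0,0],0],[[0,0,0],[0,0,0],0],[[0,0,0],[0,0,0],0],[[0,0,0],[0,0,0],0],[[0,0,0],[0,0,0],0],[[0,0,0],[0,0,0],0],[[0,0,0],[0,0,0],0],[[0,0,0],[0,0,0],0],[[0,0,0],[0,0,0],0]]'
```

```text
t: 23.45
ee_pos: [447.8, 293.9, 31.9]
orientation: [3.138, 0.001, -0.0]
ft_force: [0.2, 0.1, -0.1]
width: 41.6
```

```bash
python3 -m handwheel '[[[0,0,0],[0,0,-10],0],[[0,0,0],[0,0,-18],0],[[0,0,0],[0,0,-18],0],[[0,0,0],[0,0,-18],0],[[0,0,0],[10,10,-18],0],[[0,0,0],[22,21,0],0],[[0,0,0],[22,21,0],0],[[0,0,0],[22,21,0],0],[[0,0,0],[20,21,0],0],[[0,0,0],[14,14,0],0]]'
python3 - <<'E'
from h import *
o=ctrl.get_obs();print(o['ee_pos'])
p=shot('wrist');overlay(p,'o10.png',[(633,175,-12)],(0,0,512,384),1.5)
E
```

```text
t: 24.28
ee_pos: [556.4, 183.9, 122.0]
orientation: [3.135, 0.013, -0.008]
ft_force: [-0.0, -0.2, -1.5]
width: 42.2
[556.4326857  183.86978698 121.96257404]
```

View pics/o10.png

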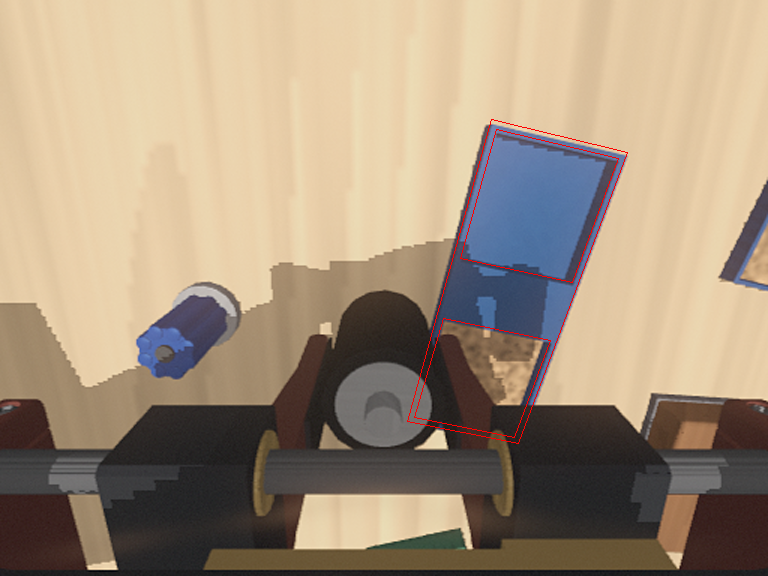

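The overlay fits the blue tray within about 1-2 mm, which also confirms its size. The cork centre is (620.5,117.5).

```bash
python3 -m handwheel '[[[0,0.004,0.006],[12,12,0],0],[[0,0,0],[16,16,0],0],[[0,0,0],[16,16,0],0],[[0,0,0],[12,13,0],0],[[0,0,0],[6,6,4],0],[[0,0,0],[0,0,10],0],[[0,0,0],[0,0,12],0],[[0,0,0],[0,0,12],0],[[0,0,0],[0,0,8],0],[[0,0,0],[0,0,0],0]]'
```

```text
t: 25.17
ee_pos: [618.7, 116.0, 73.4]
orientation: [3.134, -0.002, -0.007]
ft_force: [0.4, -0.0, -2.4]
width: 41.5
```

```bash
python3 -m handwheel '[[[-0.006,0.004,0],[2,-1,6],0],[[0,0,0],[0,0,8],0],[[0,0,0],[0,0,8],0],[[0,0,0],[0,0,5],0],[[0,0,0],[0,0,3],0],[[0,0,0],[0,0,1],0],[[0,0,0],[0,0,0],0],[[0,0,0],[0,0,0],0],[[0,0,0],[0,0,0],0],[[0,0,0],[0,0,0],0]]'
python3 - <<'E'
from h import *
p=shot('wrist','w11.png')
E
```

```text
t: 26.0
ee_pos: [620.0, 118.7, 39.6]
orientation: [3.127, 0.002, -0.002]
ft_force: [0.9, 0.3, -3.2]
width: 41.5
```

View pics/w11.png

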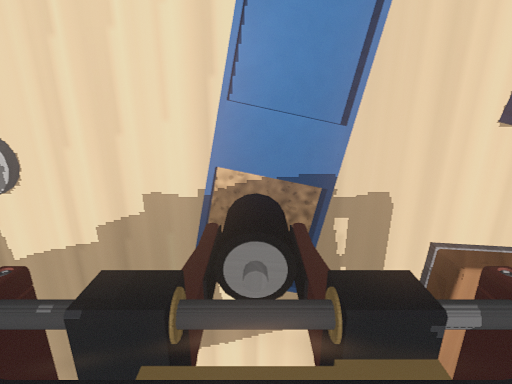

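The roller is in the cork bay, with its base at (255,230). Correcting a small tilt and touching down.

```bash
python3 -m handwheel '[[[0.011,0,0],[0,1,0],0],[[0,0,0],[0,0,0.4],0],[[0,0,0],[0,0,0.4],0],[[0,0,0],[0,0,0.4],0],[[0,0,0],[0,0,0.3],0],[[0,0,0],[0,0,0],0],[[0,0,0],[0,0,0],0],[[0,0,0],[0,0,0],0],[[0,0,0],[0,0,0],0],[[0,0,0],[0,0,0],0]]';  python3 -c "
from h import *
for i in range(3):
  ctrl.get_image('wrist');print(ctrl.get_obs()['ft_force'])"
```

```text
t: 26.88
ee_pos: [620.1, 117.8, 38.9]
orientation: [3.14, 0.002, -0.002]
ft_force: [-1.4, -0.2, 1.4]
width: 41.4
[-1.41909799  0.39939453  1.34646904]
[-0.8465704  -0.00764687  0.15978255]
[-0.33439712 -0.43362358  1.43676737]
```

It is seated. Releasing, then heading for the yellow knob.

```bash
python3 -m handwheel '[[[0,0,0],[0,0,0],0.75],[[0,0,0],[0,0,0],0.75],[[0,0,0],[0,0,0],0.75],[[0,0,0],[0,0,0],0.75],[[0,0,0],[0,0,0],0.75],[[0,0,0],[0,0,-10],0.75],[[0,0,0],[0,0,-22],0.75],[[0,0,0],[0,0,-24],0.75],[[0,0,0],[0,0,-24],0.75],[[0,0,0],[0,0,-24],1]]'
python3 - <<'E'
from h import *
p=shot('wrist','w12.png')
E
python3 -m handwheel '[[[0,0,0],[-14,22,0],1],[[0,0,0],[-18,34,0],1],[[0,0,0],[-18,34,0],1],[[0,0,0],[-18,34,0],1],[[0,0,0],[-18,34,0],1],[[0,0,0],[-18,34,0],1],[[0,0,0],[-18,34,0],1],[[0,0,0],[-18,34,0],1],[[0,0,0],[-10,20,0],1],[[0,0,0],[0,0,0],1]]'
python3 - <<'E'
from h import *
p=shot('wrist','w13.png')
for q in ['yellow_knob_center']:
  for r in ctrl.spot_point(p,q):
        P=w(p,r['position']); print(q,round(r['score'],2),P.round(1),px(p,P).round(0))
E
```

```text
t: 27.87
ee_pos: [617.2, 117.2, 143.0]
orientation: [3.138, 0.002, -0.016]
ft_force: [0.2, -0.2, 0.6]
width: 69.5
t: 28.75
ee_pos: [471.4, -171.0, 159.3]
orientation: [3.139, 0.013, 0.033]
ft_force: [0.6, -0.0, 0.6]
width: 87.9
```

View pics/w12.png

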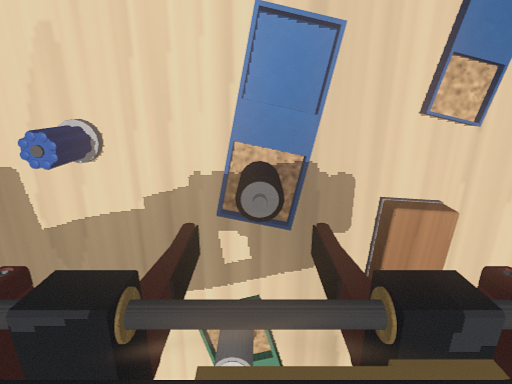

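View pics/w13.png

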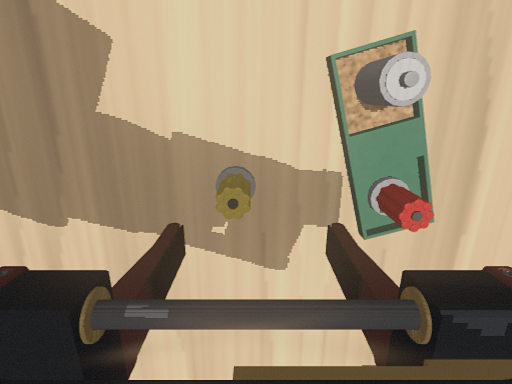

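The black roller stands at (261,190) in w12. The yellow knob is at (235,190) in w13, world position about (455,-180).

```bash
python3 -m handwheel '[[[0,-0.021,0.008],[-8,4,4],1],[[0,0,0],[-8,5,8],1],[[0,0,0],[0,0,13],1],[[0,0,0],[0,0,13],1],[[0,0,0],[0,0,13],1],[[0,0,0],[0,0,13],1],[[0,0,0],[0,0,13],1],[[0,0,0],[0,0,13],1],[[0,0,0],[0,0,8],1],[[0,0,0],[0,0,0],1]]'
python3 - <<'E'
from h import *
p=shot('wrist','w14.png')
for q in ['yellow_knob_center']:
  for r in ctrl.spot_point(p,q):
        P=w(p,r['position']); print(q,round(r['score'],2),P.round(1),px(p,P).round(0))
E
```

```text
t: 29.68
ee_pos: [456.8, -170.4, 53.3]
orientation: [3.14, 0.025, -0.006]
ft_force: [-0.1, 0.3, -0.1]
width: 88.2
yellow_knob_center 0.77 [ 452.9 -179.7   33.7] [250. 242.]
yellow_knob_center 0.4 [ 611.2 -135.8   -2.7] [465. 169.]
```

```bash
python3 -m handwheel '[[[0,0.003,0.016],[-2,5,4],1],[[0,0,0],[0,4,5],1],[[0,0,0],[0,0,5],1],[[0,0,0],[0,0,4],1],[[0,0,0],[0,0,2],1],[[0,0,0],[0,0,0],1],[[0,0,0],[0,0,0],1],[[0,0,0],[0,0,0],1],[[0,0,0],[0,0,0],1],[[0,0,0],[0,0,0],1]]'
python3 -c "
from h import *
shot('wrist','w15.png')"
```

```text
t: 30.62
ee_pos: [457.5, -181.9, 35.2]
orientation: [3.138, -0.003, 0.01]
ft_force: [0.7, -0.8, 0.3]
width: 88.0
```

View pics/w15.png

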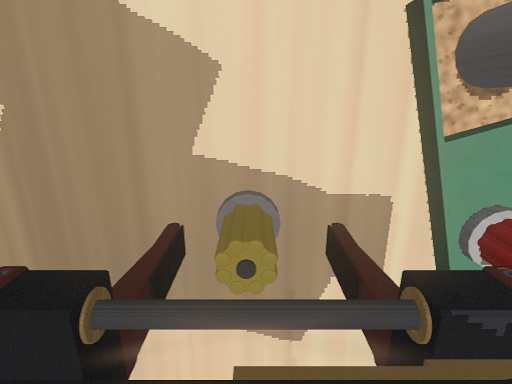

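The yellow knob at (247,250) is between the pads, about 3 mm left of centre. I'll trim that and grip.

```bash
python3 -m handwheel '[[[0,-0.006,0],[-3,-1.5,3],1],[[0,0,0],[0,0,0],0],[[0,0,0],[0,0,0],0],[[0,0,0],[0,0,0],0],[[0,0,0],[0,0,0],0],[[0,0,0],[0,0,0],0],[[0,0,0],[0,0,0],0],[[0,0,0],[0,0,0],0],[[0,0,0],[0,0,0],0],[[0,0,0],[0,0,0],0]]'
```

```text
t: 31.5
ee_pos: [454.3, -180.1, 32.2]
orientation: [3.137, -0.003, 0.0]
ft_force: [-0.2, 0.1, 0.5]
width: 33.3
```

```bash
python3 -m handwheel '[[[0,0,0],[0,0,-10],0],[[0,0,0],[0,0,-18],0],[[0,0,0],[0,0,-20],0],[[0,0,0],[0,0,-20],0],[[0,0,0],[0,0,-20],0],[[0,0,0],[0,0,-20],0],[[0,0,0],[6,-10,-10],0],[[0,0,0],[10,-20,0],0],[[0,0,0],[14,-30,0],0],[[0,0,0],[14,-30,0],0]]'
python3 -m handwheel '[[[0,0,0],[14,-30,0],0],[[0,0,0],[14,-30,0],0],[[0,0,0],[14,-30,0],0],[[0,0,0],[14,-30,0],0],[[0,0,0],[14,-30,0],0],[[0,0,0],[14,-30,0],0],[[0,0,0],[14,-30,0],0],[[0,0,0],[14,-25,0],0],[[0,0,0],[8,-12,0],0],[[0,0,0],[0,0,0],0]]'
python3 -c "
from h import *
p=shot('wrist');overlay(p,'o16.png',[(632.5,174,-12)],(0,0,512,384),1.5)"
```

```text
t: 32.33
ee_pos: [496.6, -90.7, 160.8]
orientation: [3.138, -0.015, -0.001]
ft_force: [0.3, -0.4, -1.8]
width: 33.7
t: 33.17
ee_pos: [623.3, 173.8, 167.5]
orientation: [3.139, -0.01, 0.006]
ft_force: [0.5, -0.4, -0.8]
width: 33.5
```

View pics/o16.png

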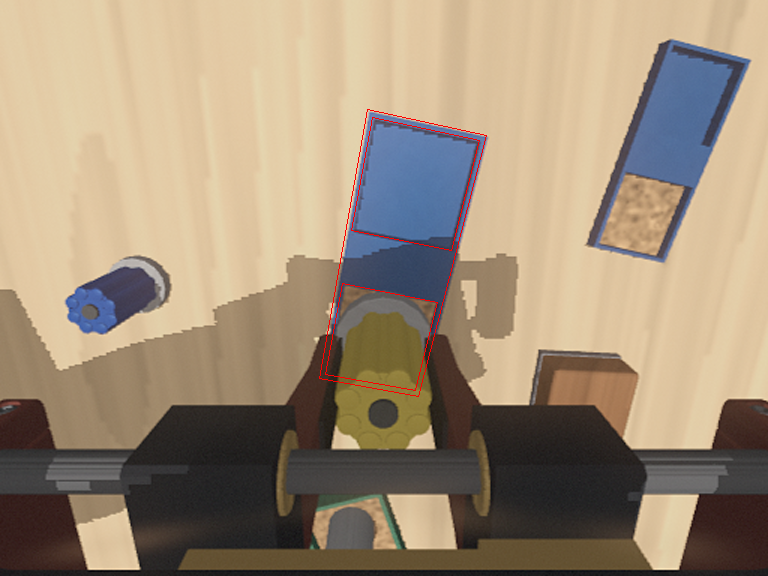

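The overlay fits, and the bare bay centre is (644.5,230.5). I'll move over it before descending.

```bash
python3 -m handwheel '[[[0,-0.004,-0.007],[5,-14,0],0],[[0,0,0],[7,-18,0],0],[[0,0,0],[6,-17,0],0],[[0,0,0],[3,-8,6],0],[[0,0,0],[0,0,14],0],[[0,0,0],[0,0,16],0],[[0,0,0],[0,0,16],0],[[0,0,0],[0,0,16],0],[[0,0,0],[0,0,10],0],[[0,0,0],[0,0,0],0]]'
```

```text
t: 34.05
ee_pos: [635.8, 218.5, 82.6]
orientation: [3.133, -0.007, -0.017]
ft_force: [-0.5, 0.1, -1.1]
width: 33.7
```

```bash
python3 -m handwheel '[[[0.004,0.011,-0.004],[4,-6,0],0],[[0,0,0],[4,-6,0],0],[[0,0,0],[0,0,4],0],[[0,0,0],[0,0,6],0],[[0,0,0],[0,0,6],0],[[0,0,0],[0,0,4],0],[[0,0,0],[0,0,0],0],[[0,0,0],[0,0,0],0],[[0,0,0],[0,0,0],0],[[0,0,0],[0,0,0],0]]'
```

```text
t: 34.88
ee_pos: [645.3, 230.2, 62.1]
orientation: [3.137, -0.002, 0.005]
ft_force: [-0.3, 0.1, -2.0]
width: 33.4
```

```bash
python3 -m handwheel '[[[0,-0.003,0],[0,0,5],0],[[0,0,0],[0,0,6],0],[[0,0,0],[0,0,6],0],[[0,0,0],[0,0,4],0],[[0,0,0],[0,0,3],0],[[0,0,0],[0,0,0.5],0],[[0,0,0],[0,0,0],0],[[0,0,0],[0,0,0],0],[[0,0,0],[0,0,0],0],[[0,0,0],[0,0,0],0]]'
python3 -c "
from h import *
shot('wrist','w17.png')"
```

```text
t: 35.72
ee_pos: [645.8, 230.2, 36.2]
orientation: [3.138, -0.002, 0.001]
ft_force: [0.5, -0.1, -0.1]
width: 33.3
```

View pics/w17.png

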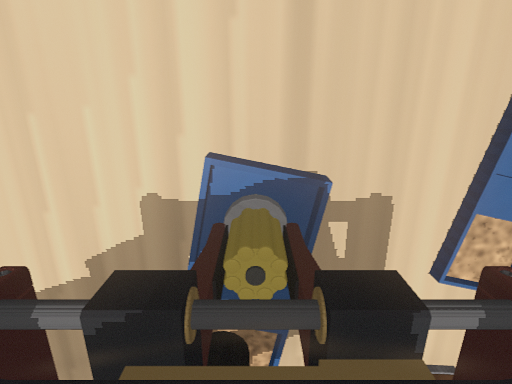

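The yellow knob is in the bare bay, with its foot at (255,215). Touching down.

```bash
python3 -m handwheel '[[[0,0,0],[0,0,0.4],0],[[0,0,0],[0,0,0.4],0],[[0,0,0],[0,0,0.4],0],[[0,0,0],[0,0,0],0],[[0,0,0],[0,0,0],0],[[0,0,0],[0,0,0],0],[[0,0,0],[0,0,0],0],[[0,0,0],[0,0,0],0],[[0,0,0],[0,0,0],0],[[0,0,0],[0,0,0],0]]';  python3 -c "
from h import *
for i in range(3):
  ctrl.get_image('wrist');print(ctrl.get_obs()['ft_force'])"
```

```text
t: 36.6
ee_pos: [645.9, 230.2, 36.3]
orientation: [3.138, -0.002, 0.001]
ft_force: [-1.2, -0.2, 2.8]
width: 33.8
[-1.4495042   0.64425842  1.98999974]
[-0.65364126 -0.59222878  1.82319303]
[-1.45693354 -0.94889106  2.65510573]
```

It is seated. Releasing, rising and checking.

```bash
python3 -m handwheel '[[[0,0,0],[0,0,0],0.7],[[0,0,0],[0,0,0],0.7],[[0,0,0],[0,0,0],0.7],[[0,0,0],[0,0,0],0.7],[[0,0,0],[0,0,0],0.7],[[0,0,0],[0,0,-10],0.7],[[0,0,0],[0,0,-22],0.7],[[0,0,0],[0,0,-24],0.7],[[0,0,0],[0,0,-24],0.7],[[0,0,0],[0,0,-24],0.7]]'
python3 -m handwheel '[[[0,0,0],[0,0,-20],1],[[0,0,0],[0,10,-20],1],[[0,0,0],[0,20,-10],1],[[0,0,0],[0,20,0],1],[[0,0,0],[0,20,0],1],[[0,0,0],[0,20,0],1],[[0,0,0],[0,10,0],1],[[0,0,0],[0,0,0],1],[[0,0,0],[0,0,0],1],[[0,0,0],[0,0,0],1]]'
python3 - <<'E'
from h import *
p=shot('wrist','w18.png')
p=shot('scene');cv2.imwrite('pics/s18.png',cv2.resize(p['pixels'][120:320,140:400,::-1],None,fx=3,fy=3,interpolation=cv2.INTER_CUBIC))
p=shot('side');cv2.imwrite('pics/d18.png',cv2.resize(p['pixels'][120:310,150:390,::-1],None,fx=3,fy=3,interpolation=cv2.INTER_CUBIC))
E
```

```text
t: 37.58
ee_pos: [642.3, 229.4, 138.3]
orientation: [3.134, -0.002, -0.015]
ft_force: [0.5, 0.3, 1.0]
width: 61.6
t: 38.42
ee_pos: [647.1, 129.1, 207.9]
orientation: [3.14, 0.001, 0.016]
ft_force: [-0.7, 0.2, -0.2]
width: 87.6
```

View pics/w18.png

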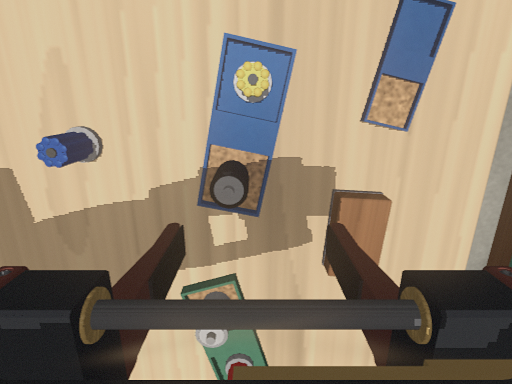

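View pics/s18.png

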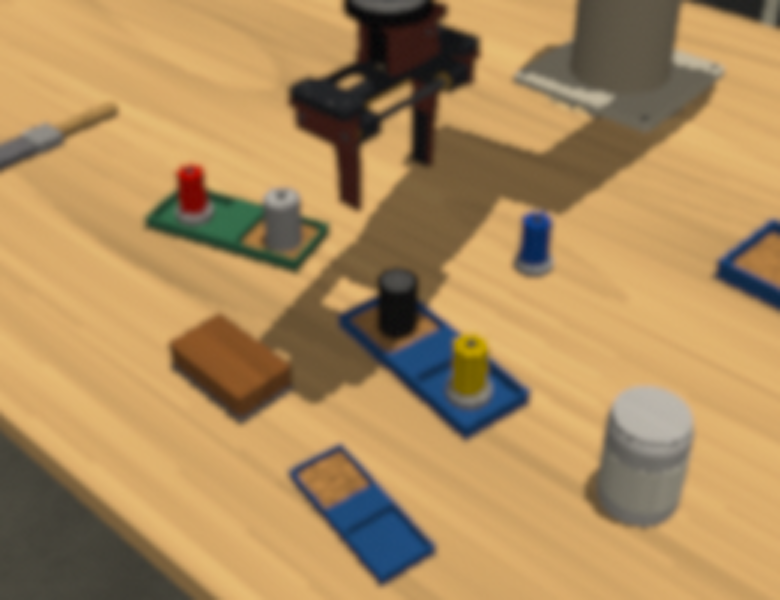

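View pics/d18.png

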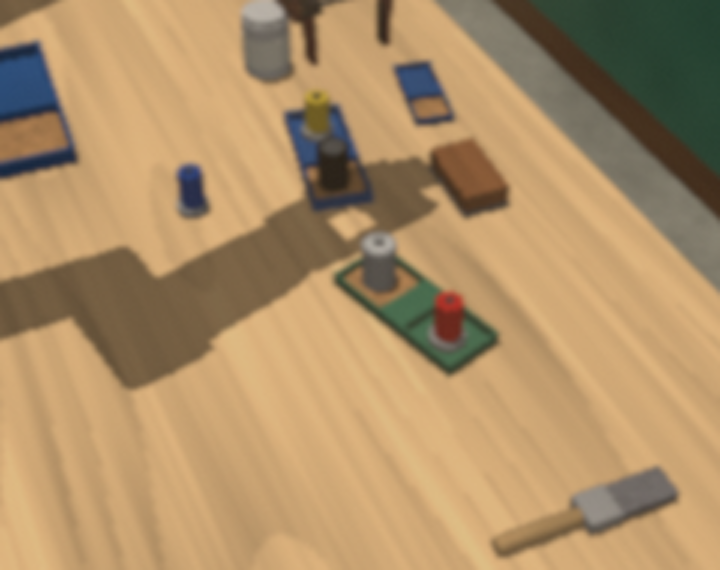

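All four parts stand upright in their bays: in the scene crop, red at (192,195), steel at (282,220), black at (398,303) and yellow at (470,370). The bystanders are where they were and the arm is clear.

```bash
python3 -c "
from workcell import ctrl
print(ctrl.close_job())"
```

```text
the job is handed in; nothing more can be done
None
```

Both kits are made up and the job is handed in, at about 38.6 s of the 104 s allowed. The steel roller and red knob are in the green tray. The black roller and yellow knob are in the 80 x 200 mm blue tray.

- **Placing:** I lowered each part until the wrist force showed it was on the bay floor, then opened the jaws. The steel roller's reading was the weakest: it only dropped from -2.6 N to -0.5 N before I released it. The other three went slightly positive.
- **Last checks:** The final wrist, scene and side pictures show all four parts upright in the right bays. The blue knob, sanding block, tin and brush look unmoved and the arm is clear.
- **What disagreed:** On the first approach the arm drifted about 16 mm in x and the jaws had begun closing, so one finger may have touched the steel roller. I reopened and re-centred, and it was still standing. My first reading of the green tray's corners was about 10 mm off the networks' position. Model overlays settled it to about 3 mm.

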